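# Lock a lino block into the printing bed

## Robot

A 6-joint arm with a two-finger parallel gripper is mounted at the origin on the work surface. World frame = base frame: x ahead of the robot, y to its left, z up, the work surface at z = 0. Lengths are in m, angles in rad, forces in N, time in s.
With the tool pointing down it reaches from about 0.35 to 0.975 m from the base axis. Payload 4.9 kg.
Tool frame: the origin (TCP) lies midway between the tips of the shut fingers; the grasp point (between the pads) lies 19 mm behind it (ctrl.hold_point_z is the distance from the TCP to the grasp point, in m); z points along the fingers, y is the line along which they close (so a half turn about z gives the same grasp; the last joint's range is limited). The gripper opens to 85 mm and grips with 20 to 120 N. Pads are 22 mm wide; open, the fingers measure 114 mm over their backs; the gripper's body (76 mm by 85 mm) begins 54 mm behind the grasp point. The pads swing forward as they close: fully open they stand 13 mm farther back than shut.
Start: joints at [1.194, 0.053, 1.613, -0, 1.476, -0.119], TCP at [0.159, 0.604, 0.231] pointing down, gripper open.
Joint ranges: [-3.01, 3.01], [-1.01, 2.22], [0.06, 2.58], [-1.02, 4.17], [0.09, 2.62], [-3.14, 3.14]. Speed limits (rad/s): [2.57, 2.57, 3.14, 3.14, 3.14, 3.14].

## Interface

Orientations are given as a rotation vector (axis times angle).
In Python, from station import status, viewer, finish_job, ctrl gives the robot as it stands.
- The arm moves only by the shell command python3 -m jog 'ROWS' [FORCE]. ROWS is JSON, a list of rows, each a list of 7 numbers: the turn, a rotation vector about the tool's x, y, z each as a share of 5 degrees, from -1 to 1, then the shift along the tool's x, y, z each as a share of 30 mm, from -1 to 1, then the opening, from -1 (shut) to 1 (fully open). A call has 1 to 5 rows; each row shifts and turns the commanded pose from where the row before left it, along the tool's axes as they then stand; what a row does not reach is not made up. A row lasts 1/8 s, in which the tool goes at most 62.5 mm and 10.7 degrees, less where a joint would pass 70% of its speed; a pose out of reach is approached as far as the arm can. A call with a number of a shift or a turn outside -1 to 1 is refused whole. A call with a gripper value outside its range is refused whole. The fingers move at their own pace and stop on an object; FORCE is the grip in N (left out, the last holds). Time passes only in rows, so rows that do not move let the fingers close. It gives the time, the measured TCP pose, the force, the opening and the grip force at its end, in the units of the state.
- status.get_obs(): the state, without advancing time (a new reading comes with each control period).
- viewer.get_image(name): name is "scene" or "side" or "wrist"; returns a dict with "img" (384x512x3 uint8, red, green, blue), "fovy" (degrees; the focal length in pixels is half the picture's height over the tangent of half this angle, whatever the lens; pixels are square), "cx", "cy" (the principal point, pixels), "rvec" (rotation vector, rad) and "tvec" (3), from world to camera coordinates, as OpenCV has them. Camera axes: x right, y down, z forward; pixel columns grow to the right and rows downward; lengths in m; the calibration is good to about 2 mm. The wrist camera is an equidistant fisheye: a pixel r from the principal point sees the ray r / f radians off the axis. A picture is of the moment at which its call begins. There is no depth.
- finish_job(): hands the job in; it is judged then, once.
The state is a dict: "t": time; "q": joint angles; "dq": joint speeds; "effort": joint torques, N m; "tool_pos": TCP position; "tool_rot": TCP orientation; "contact_force": force on the tool from outside, world axes, zero at the start; "wrist_torque": the same for the moment, N m; "opening": finger opening in m; "grip_force": force on a finger pad.
Only numpy, scipy, OpenCV 4.12 (cv2) and the standard library are available. Lean on these libraries where they do the work, as an engineer would, in place of code of your own. Each camera call takes 0.05 s, during which the arm holds its last target. There are 200 camera calls.

## Task

Get the long lino block ready for printing: take it out of the rack and lay it down flat on the bare bench, cut lino face up, letting go of it; then take it afresh by its two long edges, set it squarely on the white card packing in the empty bay of the printing bed, lengthwise, and let go. Then slide the lock by its upright grip towards the block until the block is pushed hard up against the bed's end wall and the lock is tight against it, firmly but without forcing it. Leave the short block, the wooden filler in the other bay, the ink tin, the roller and the gouge where they are.

Things in the scene. Friction and masses are not known exactly. Their poses are not given: they have to be found in the camera images.
- block: long lino block, loose, 60 g, 64 x 45 x 20 mm: wood board 16 mm thick under a grey lino face 56 x 37 x 4 mm (set in 4 mm all round) with a leaf cut in it. Origin at its centre; x along the 64, y along the 45, z out of the lino face. Starts on a long edge in a rack slot (centre 28.5, top 51 mm above the table), z level. Lying face up its centre is 10 mm high on the bench, 25 mm on the packing
- spare: the short lino block, loose, made the same but 40 x 45 x 20 mm, standing in the rack's other slot; to be left alone. Origin and axes as for the long block
- rack: fixed dark wooden rack, 90 (x) x 120 (y) mm, origin at the centre of its underside, z up. Floor 6 mm thick; slots along x at y = +40 and -40 mm, each 70 mm long between end cheeks (top at 32 mm) and 23 mm wide between low side walls (5 mm thick, top at 18 mm). A block in it can be pinched from above by its two broad faces
- bed: fixed grey-painted metal printing bed, 60 (x) x 276 (y) mm, origin at the centre of its underside, z up. Flat top 12 mm above the table, no side walls; an end wall 14 mm thick and 37 mm high at each end, their inner faces at y = +124 and -124 mm. The lock slides between the two bays
- lock (a joint): lock position along the bed's y, m: 0 mid, travel -0.052 to 0.052. The lock is an aluminium cross bar, 24 mm in y (faces 12 mm either side of its centre), 78 mm in x, 18 to 36 mm above the table; stays where left (about 3 N friction). With the long block hard against an end wall and the lock tight to it, the value is +0.048 or -0.048
- lock_grip (a point): point inside the lock's upright dark steel grip, 62 mm above the table. The grip is 14 mm in the bed's y, 30 mm in its x, and spans 36 to 80 mm above the table
- pack: fixed white card packing plate 45 (x) x 100 (y) x 3 mm, lying in the empty bay of the bed (the +y or the -y bay), from its end wall inwards. Origin at the centre of its underside (12 mm above the table), axes parallel to the bed's
- filler: loose plain wooden filler 45 (x) x 99 (y) x 22 mm that fills the other bay; to be left alone. Origin at the centre of its underside
- tin: upright ink tin, 64 mm across, 45 mm high, loose; bystander. Origin at the centre of its underside
- brayer: ink roller lying on the bench, loose; bystander. Rubber roll 32 mm thick, 90 mm long along its y, handle reaching 125 mm to its -x, 32 mm high. Origin on the bench under the middle of the roll
- gouge: lino gouge lying on the bench, 170 mm long along its x, loose; bystander. Origin at its underside, middle

How it is judged:
By the outcome, as a careful person would: the job done as asked, in the order asked, and still so for the second after the job is handed in, with the robot touching nothing.
It also fails if it takes over 72 s, if anything falls off the work surface, if the arm or the gripper's body presses on something with over 40 N, if the wrist force passes 120 N, or if a joint passes its speed limit or range.

## Working session

There is one attempt and no reset: what is moved stays moved. The work goes in short steps, Python scripts to look and compute and a shell command to move; the robot and the scene stay as the last step left them, time stands still between calls to the robot, and variables do not carry over. Pictures are saved under pics/ and viewed, at most 10 in all, crops included, and the job is handed in when it is done.

```bash
mkdir -p pics; ls; cat > h.py <<'E'
import numpy as np, cv2
from scipy.spatial.transform import Rotation as R
from scipy.optimize import least_squares
from station import status, viewer, ctrl
def snap(name,fn):
    d=viewer.get_image(name); cv2.imwrite(f'pics/{fn}.png',d['img'][:,:,::-1])
    np.savez(f'pics/{fn}.npz',**{k:v for k,v in d.items() if k!='img'},wrist=name=='wrist'); return d
def ld(fn): return dict(np.load(f'pics/{fn}.npz'))
def proj(d,P):
    P=np.atleast_2d(P); c=R.from_rotvec(d['rvec']).apply(P)+d['tvec']
    f=192/np.tan(np.radians(d['fovy'])/2); 
    if d['wrist']:
        r=np.hypot(c[:,0],c[:,1]); th=np.arctan2(r,c[:,2]); s=f*th/np.maximum(r,1e-9)
    else: s=f/c[:,2]
    return np.c_[d['cx']+s*c[:,0],d['cy']+s*c[:,1]]
def ray(d,u,v):
    f=192/np.tan(np.radians(d['fovy'])/2); a=np.array([u-d['cx'],v-d['cy']])/f
    if d['wrist']:
        r=np.hypot(*a); c=np.r_[a/max(r,1e-9)*np.sin(r),np.cos(r)]
    else: c=np.r_[a,1]
    Rm=R.from_rotvec(d['rvec']); return Rm.inv().apply(-d['tvec']),Rm.inv().apply(c/np.linalg.norm(c))
def onz(d,u,v,z):
    o,k=ray(d,u,v); return o+k*(z-o[2])/k[2]
def tri(*obs):
    A=0;b=0
    for d,u,v in obs:
        o,k=ray(d,u,v); M=np.eye(3)-np.outer(k,k); A=A+M; b=b+M@o
    return np.linalg.solve(A,b)
def delta(pos=None,yaw=None):
    "tool-frame shift in 30mm units to TCP target (world), for tool down"
    s=status.get_obs(); Rt=R.from_rotvec(s['tool_rot'])
    print('t',s['t'],'tcp',np.round(s['tool_pos'],4),'axes x',np.round(Rt.as_matrix()[:,0],3),'y',np.round(Rt.as_matrix()[:,1],3),'z',np.round(Rt.as_matrix()[:,2],3),'open',s['opening'],s['grip_force'],np.round(s['contact_force'],1))
    if pos is not None: print('shift rows',np.round(Rt.inv().apply(np.array(pos)-s['tool_pos'])/0.03,3))
E
python3 - <<'E'
from h import *
delta(); print(ctrl.hold_point_z)
ims=[snap(n,n+'0')['img'] for n in('scene','side','wrist')]
for n in('scene0','side0','wrist0'):
    d=ld(n);print(n,d['fovy'],ray(d,256,192))
E
```

```text
pics
t 0.0 tcp [0.1591 0.6038 0.2301] axes x [-0.967  0.255  0.   ] y [ 0.255  0.967 -0.002] z [-0.001 -0.002 -1.   ] open 0.08520854074097386 0.0 [-0.7  0.5 -0.1]
0.0187
scene0 51.88139505615178 (array([1.13563262, 0.55344167, 0.71523304]), array([-0.54051992, -0.54679946, -0.63941268]))
side0 42.22205744064919 (array([0.55677681, 1.1905306 , 0.72446113]), array([-0.00293071, -0.88569769, -0.46425317]))
wrist0 65.70646984690485 (array([0.07934639, 0.6265398 , 0.37285931]), array([ 0.32411273, -0.09785991, -0.94094334]))
```

View pics/scene0.png

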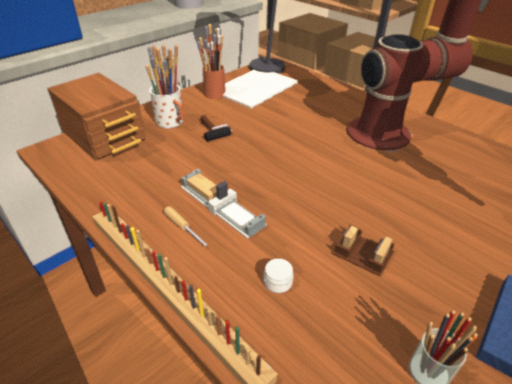

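View pics/side0.png

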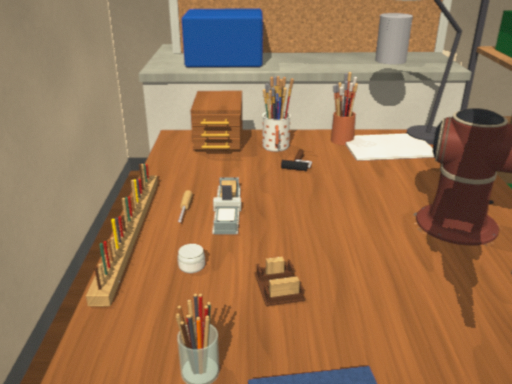

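View pics/wrist0.png

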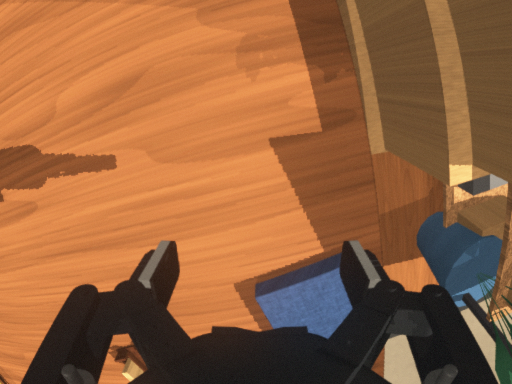

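The scene view has the rack near (363,250) with two blocks, the bed from (185,180) to (265,225), the tin at (279,275) and the gouge at (185,225). The side view has the rack at (280,285), its nearer block being the longer, and the bed at (228,205). I'll enlarge rack and bed from both views in one composite.

```bash
python3 - <<'E'
from h import *
def crop(fn,x,y,w,h,s):
    return cv2.resize(cv2.imread(f'pics/{fn}.png')[y:y+h,x:x+w],None,fx=s,fy=s,interpolation=cv2.INTER_CUBIC)
a=np.hstack([crop('scene0',175,165,100,75,4),crop('scene0',320,215,100,75,4)])
b=np.hstack([crop('side0',178,168,100,75,4),crop('side0',230,245,100,75,4)])
cv2.imwrite('pics/comp.png',np.vstack([a,b]))
s,k=ld('scene0'),ld('side0')
for n,z,p in(('rack scene',.03,(s,363,250)),('rack side',.03,(k,282,285)),('bed scene',.015,(s,224,204)),('bed side',.015,(k,228,208)),('tin',.0,(s,279,285)),('gouge',.0,(s,185,225))): print(n,np.round(onz(*p,z),3))
E
```

```text
rack scene [0.522 0.288 0.03 ]
rack side [0.496 0.309 0.03 ]
bed scene [ 0.641 -0.068  0.015]
bed side [ 0.634 -0.063  0.015]
tin [0.718 0.208 0.   ]
gouge [ 0.757 -0.088  0.   ]
```

View pics/comp.png

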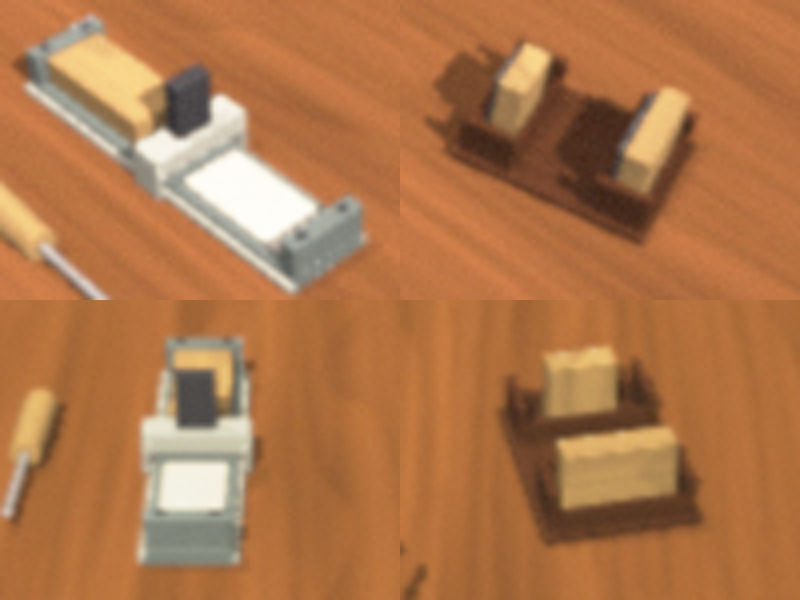

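The composite shows the empty bay is the +y one (white card, wall toward the side camera), and the lino faces point to -y. The long block is the nearer one in the side view. I'll work out a rough pose and bring the wrist camera over the rack.

```bash
python3 - <<'E'
from h import *
s,k=ld('scene0'),ld('side0')
S=lambda x,y:(k,230+(x-400)/4,245+(y-300)/4)
C=lambda x,y:(s,320+(x-400)/4,215+y/4)
a=onz(*S(558,443),.051);b=onz(*S(678,431),.051);print('side top front edge',a,b,np.degrees(np.arctan2(*(a-b)[1::-1])),np.linalg.norm(a-b))
print('scene', onz(*C(690,93),.051),onz(*C(656,88),.051),onz(*C(653,168),.051),onz(*C(622,157),.051))
print('tri nearcorner',tri(S(558,443),C(653,168)))
print('tri x- corner',tri(S(678,431),C(690,93)))
B=lambda x,y:(k,178+x/4,168+(y-300)/4); D=lambda x,y:(s,175+x/4,165+y/4)
# bed foot corners near end: side (138,563),(240,563); scene (295,292),(368,240)
print('bed',[np.round(onz(*p,0),3) for p in (B(138,563),B(240,563),D(295,292),D(368,240),D(25,85))])
print('grip top',tri(B(197,368),D(198,70)))
delta([.41,.32,.23])
E
```

```text
side top front edge [0.52400603 0.32156505 0.051     ] [0.45799147 0.31047536 0.051     ] 9.535992856923922 0.0669395545038303
scene [0.46065186 0.32172542 0.051     ] [0.47148321 0.3060588  0.051     ] [0.52577768 0.33820944 0.051     ] [0.53132323 0.32203199 0.051     ]
tri nearcorner [0.52706989 0.3372662  0.05828924]
tri x- corner [0.46075029 0.32075028 0.05523859]
bed [array([0.67 , 0.052, 0.   ]), array([0.601, 0.052, 0.   ]), array([ 0.669,  0.058, -0.   ]), array([0.603, 0.057, 0.   ]), array([ 0.67 , -0.224,  0.   ])]
grip top [ 0.63478677 -0.06886046  0.08571226]
t 0.15 tcp [0.1592 0.6039 0.2304] axes x [-0.967  0.255  0.   ] y [ 0.255  0.967 -0.002] z [-0.001 -0.001 -1.   ] open 0.08539326378693018 0.0 [-0.1 -0.3 -0.4]
shift rows [-10.498  -7.019   0.021]
```

```bash
for i in 1 2; do python3 -m jog '[[0,0,1,-0.95,-0.64,0,1],[0,0,0,-0.95,-0.64,0,1],[0,0,-1,-0.95,-0.64,0,1],[0,0,0,-0.95,-0.64,0,1],[0,0,0,-0.95,-0.64,0,1]]' | tail -c 400; done
python3 -m jog '[[0,0,1,-0.95,-0.64,0,1],[0,0,1,0,0,0,1],[0,0,1,0,0,0,1],[0,0,1,0,0,0,1],[0,0,1,0,0,0,1]]' >/dev/null
for i in 1 2 3 4 5; do python3 -m jog '[[0,0,1,0,0,0,1],[0,0,1,0,0,0,1],[0,0,1,0,0,0,1],[0,0,1,0,0,0,1],[0,0,1,0,0,0,1]]' | tail -c 300; done
python3 - <<'E'
from h import *
snap('wrist','w1'); delta(); print(status.get_obs()['q'])
print(proj(ld('w1'),[[.46,.31,.05],[.53,.33,.05],[.495,.322,.05]]))
E
```

```text
t: 0.78
tool_pos: [0.2684, 0.4703, 0.2309]
tool_rot: [-0.404, -3.115, 0.001]
contact_force: [-0.3, -1.0, -0.6]
opening: 0.0855
grip_force: 0.0
t: 1.4
tool_pos: [0.377, 0.3375, 0.231]
tool_rot: [-0.404, -3.115, 0.0]
contact_force: [0.3, 0.1, -0.5]
opening: 0.0857
grip_force: 0.0
t: 2.65
tool_pos: [0.3991, 0.3125, 0.2309]
tool_rot: [-1.686, -2.65, 0.001]
contact_force: [-0.5, -0.0, -0.1]
opening: 0.0854
grip_force: 0.0
t: 3.28
tool_pos: [0.3991, 0.3126, 0.2309]
tool_rot: [-2.22, -2.223, 0.001]
contact_force: [-0.4, -0.4, 0.1]
opening: 0.0853
grip_force: 0.0
t: 3.9
tool_pos: [0.3991, 0.3125, 0.2309]
tool_rot: [-2.649, -1.689, 0.001]
contact_force: [-0.5, -0.5, 0.2]
opening: 0.0855
grip_force: 0.0
t: 4.53
tool_pos: [0.399, 0.3125, 0.2309]
tool_rot: [2.951, 1.076, -0.001]
contact_force: [0.0, 0.6, -0.5]
opening: 0.0852
grip_force: 0.0
t: 5.15
tool_pos: [0.3991, 0.3125, 0.2309]
tool_rot: [3.114, 0.412, -0.001]
contact_force: [-0.2, -0.1, 0.2]
opening: 0.0855
grip_force: 0.0
t 5.2 tcp [0.3991 0.3125 0.2309] axes x [ 0.966  0.258 -0.001] y [ 0.258 -0.966  0.   ] z [-0.001 -0.    -1.   ] open 0.08528570513959319 0.0 [-0.6  0.7  0. ]
[ 5.17503388e-01 -2.34586361e-01  1.88235908e+00 -2.24924832e-05
  1.49451379e+00  1.82706995e+00]
[[277.70847309 110.80651066]
 [277.00417048  44.35682494]
 [275.63135373  76.93554198]]
```

View pics/w1.png

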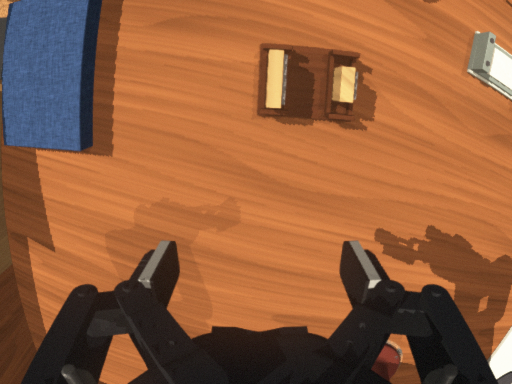

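The wrist view shows the rack at (310,82): long block's top at (276,78), wood left and lino right (-y), spare at (344,85). I'll step closer along tool x for the second view and segment the wood top in both.

```bash
python3 -m jog '[[0,0,0,1,0.3,0,1],[0,0,0,0.7,0.2,0.5,1],[0,0,0,0,0,0.5,1],[0,0,0,0,0,0,1]]' | head -2
python3 - <<'E'
from h import *
snap('wrist','w2'); delta()
d1=ld('w1');d2=ld('w2')
for n,d in(('w1',d1),('w2',d2)):
    im=cv2.imread(f'pics/{n}.png').astype(int); b,g,r=im[...,0],im[...,1],im[...,2]
    m=((g>150)&(r>190)&(b<190)&(g-b>30)&(r-g<75)).astype(np.uint8); m[230:]=0; m[:,:110]=0; m[:,440:]=0
    N,L,st,c=cv2.connectedComponentsWithStats(m)
    for i in range(1,N):
        if st[i,4]>150:
            p=np.argwhere(L==i)[:,::-1].astype(np.float32); q=cv2.boxPoints(cv2.minAreaRect(p))
            w=np.array([onz(d,*x,.051)[:2] for x in q]); print(n,st[i],c[i].round(1),q.round(1).tolist()); print(w.round(4).tolist(), w.mean(0).round(4))
im=cv2.imread('pics/w2.png')[0:250,150:450]; cv2.imwrite('pics/w2c.png',cv2.resize(im,None,fx=2.4,fy=2.4,interpolation=cv2.INTER_CUBIC))
E
```

```text
t: 5.7
tool_pos: [0.4508, 0.311, 0.1989]
t 5.75 tcp [0.4512 0.3114 0.2001] axes x [ 0.965  0.263 -0.003] y [ 0.263 -0.965  0.   ] z [-0.002 -0.001 -1.   ] open 0.08545813327510568 0.0 [-0.5 -0.2  0. ]
w1 [266  50  18  58 850] [274.6  78.5] [[265.6000061035156, 106.80000305175781], [268.79998779296875, 49.29999923706055], [283.6000061035156, 50.099998474121094], [280.3999938964844, 107.5999984741211]]
[[0.4608, 0.3238], [0.5222, 0.3369], [0.5257, 0.3217], [0.4642, 0.3083]] [0.4932 0.3227]
w1 [337  66  19  37 499] [346.8  84. ] [[336.29998779296875, 101.0], [338.70001220703125, 65.69999694824219], [355.20001220703125, 66.80000305175781], [352.79998779296875, 102.0999984741211]]
[[0.489, 0.2511], [0.5275, 0.2596], [0.5326, 0.2413], [0.4938, 0.2326]] [0.5107 0.2462]
w2 [252  95  19  64 992] [261.1 126.1] [[251.5, 157.5], [255.0, 94.19999694824219], [270.70001220703125, 95.0999984741211], [267.1000061035156, 158.39999389648438]]
[[0.4609, 0.3235], [0.5227, 0.3365], [0.5259, 0.3218], [0.4642, 0.3081]] [0.4935 0.3225]
w2 [330 112  20  39 606] [339.6 131.4] [[328.20001220703125, 149.5], [332.3999938964844, 111.19999694824219], [349.79998779296875, 113.0999984741211], [345.5, 151.39999389648438]]
[[0.49, 0.251], [0.5283, 0.2589], [0.532, 0.241], [0.4933, 0.2326]] [0.5109 0.2459]
```

View pics/w2c.png

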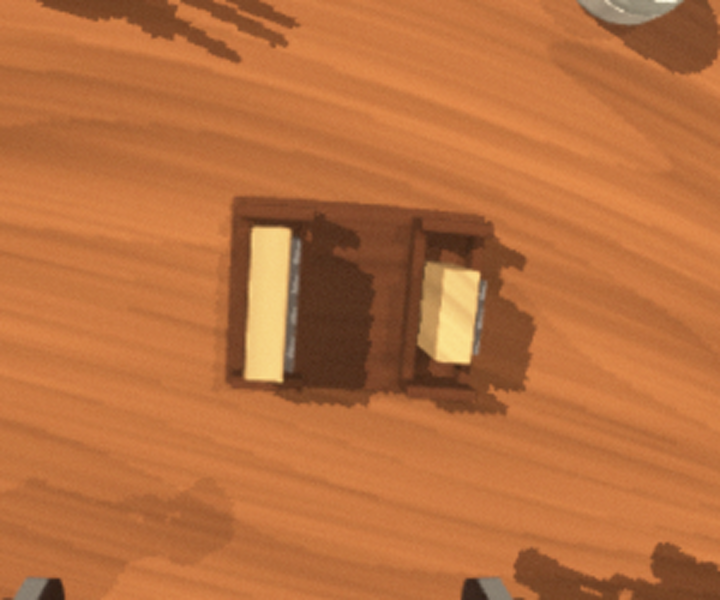

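The crop shows the long block's wood top at roughly x 245–291, y 226–381, with the lino strip on its right. Both views agree at 51 mm. Its centre is (0.4938, 0.3206), yaw 12.2°.

```bash
python3 -m jog '[[0,0,0.6,0,0,0,0.2],[0,0,0,0,0,0,0.2]]' >/dev/null
python3 -c "
from h import *
delta([.4938,.3206,.085])"
```

```text
t 6.0 tcp [0.4521 0.3119 0.2021] axes x [0.977 0.213 0.001] y [ 0.213 -0.977 -0.   ] z [ 0.001  0.001 -1.   ] open 0.05225793439903898 0.0 [ 0.4 -0.9  0.2]
shift rows [1.415 0.014 3.905]
```

```bash
python3 -m jog '[[0,0,0,0.7,0,0.95,0.2],[0,0,0,0.715,0.014,0.95,0.2],[0,0,0,0,0,1,0.2],[0,0,0,0,0,1,0.2],[0,0,0,0,0,0,0.2]]' >/dev/null
python3 -c "
from h import *
delta([.4938,.3206,.025])
d=snap('wrist','w3'); cv2.imwrite('pics/w3c.png',d['img'][:,:,::-1])"
```

```text
t 6.625 tcp [0.4918 0.3194 0.0818] axes x [ 0.977  0.213 -0.005] y [ 0.213 -0.977  0.001] z [-0.005 -0.002 -1.   ] open 0.05179560695304466 0.0 [-0.3 -0.2  0. ]
shift rows [ 0.083 -0.028  1.891]
```

View pics/w3c.png

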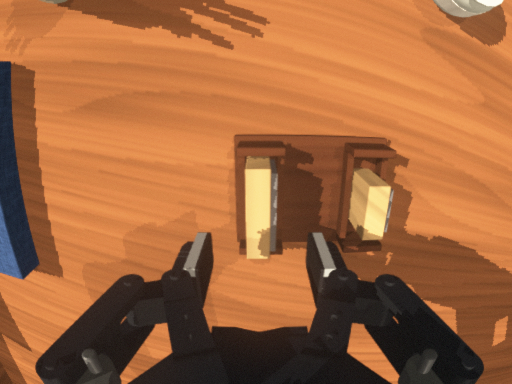

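The block at (262,205) lies centred between the fingertips at (208,240) and (316,240). Descend and grip.

```bash
python3 -m jog '[[0,0,0,0.04,-0.02,0.95,0.2],[0,0,0,0.04,0,0.9,0.2],[0,0,0,0,0,0,0.2],[0,0,0,0,0,0,-1],[0,0,0,0,0,0,-1]]' 45
python3 -m jog '[[0,0,0,0,0,0,-1],[0,0,0,0,0,0,-1],[0,0,0,0,0,0,-1]]'
python3 -c "
from h import *
delta()"
```

```text
t: 7.3
tool_pos: [0.4978, 0.3217, 0.0313]
tool_rot: [-3.123, -0.335, -0.006]
contact_force: [-0.8, -0.4, 2.5]
opening: 0.0193
grip_force: 47.4
t: 7.68
tool_pos: [0.4978, 0.3217, 0.0313]
tool_rot: [-3.123, -0.335, -0.005]
contact_force: [-1.3, -2.5, 8.0]
opening: 0.019
grip_force: 47.8
t 7.675 tcp [0.4978 0.3217 0.0313] axes x [0.977 0.212 0.003] y [ 0.212 -0.977 -0.   ] z [ 0.003  0.001 -1.   ] open 0.01900529818084328 47.83806502819061 [-1.3 -2.5  8. ]
```

```bash
python3 -m jog '[[0,0,0,0,0,-0.5,-1],[0,0,0,0,0,-1,-1],[0,0,0,0,0,-1,-1],[0,0,0,0,0,-1,-1],[0,0,0,0,0,-1,-1]]'
python3 -m jog '[[0,0,0,0,0,0,-1],[0,0,0,0,0,0,-1]]'
python3 - <<'E'
from h import *
delta([.53,.12,.16])
print(status.get_obs()['q'])
a=snap('wrist','w4')['img'];b=snap('side','s4')['img'][210:350,180:350]
b=cv2.resize(b,None,fx=384/140,fy=384/140)[:,:288*2]
cv2.imwrite('pics/c4.png',cv2.resize(np.hstack([a[:,:,::-1],b[:,:,::-1]]),None,fx=.8,fy=.8)[:, :800])
E
```

```text
t: 8.3
tool_pos: [0.496, 0.3214, 0.1657]
tool_rot: [-3.123, -0.335, -0.001]
contact_force: [0.4, -0.2, -1.0]
opening: 0.0186
grip_force: 47.1
t: 8.55
tool_pos: [0.4956, 0.3211, 0.1628]
tool_rot: [3.123, 0.335, -0.002]
contact_force: [-0.1, 0.1, -1.1]
opening: 0.0186
grip_force: 47.1
t 8.55 tcp [0.4956 0.3211 0.1628] axes x [ 0.977  0.212 -0.001] y [ 0.212 -0.977  0.   ] z [-0.001 -0.    -1.   ] open 0.018597093616595797 47.064775228500366 [-0.1  0.1 -1.1]
shift rows [-0.299  6.793  0.096]
[4.48765577e-01 2.36971458e-02 1.75919335e+00 1.75295339e-04
 1.36004016e+00 1.80606808e+00]
```

View pics/c4.png

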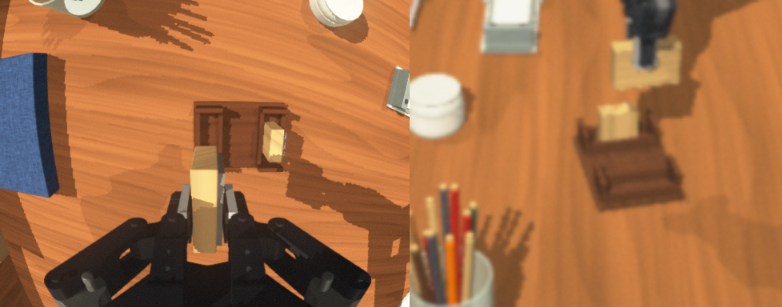

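The long block is held cleanly and the spare is undisturbed. Next I carry it to free bench, yaw it and tilt it.

```bash
python3 -m jog '[[0,0,0,0,1,0,-1],[0,0,0,0,1,0,-1],[0,0,0,0,1,0,-1],[0,0,0,0,1,0,-1],[0,0,0,0,1,0,-1]]' >/dev/null
python3 -m jog '[[0,0,-1,0,1,0,-1],[0,0,-1,0,0.7,0,-1],[0,0,-1,0,0,0,-1],[0,0,-1,0,0,0,-1],[0,0,-1,0,0,0,-1]]' >/dev/null
for i in 1 2; do python3 -m jog '[[0,0,-1,0,0,0,-1],[0,0,-1,0,0,0,-1],[0,0,-1,0,0,0,-1],[0,0,-1,0,0,0,-1],[0,0,-1,0,0,0,-1]]' >/dev/null;done
python3 -m jog '[[0,0,-0.6,0,0,0,-1],[0,0,0,0,0,0,-1]]' >/dev/null
for i in 1 2; do python3 -m jog '[[-1,0,0,0,0,0,-1],[-1,0,0,0,0,0,-1],[-1,0,0,0,0,0,-1],[-1,0,0,0,0,0,-1],[-1,0,0,0,0,0,-1]]' >/dev/null;done
python3 -m jog '[[0,0,0,0,0,0,-1],[0,0,0,0,0,0,-1]]'
python3 -c "
from h import *
delta([.54,.12,.04]); print(status.get_obs()['q'])"
```

```text
t: 12.9
tool_pos: [0.5408, 0.1253, 0.1641]
tool_rot: [1.7, 1.706, 0.795]
contact_force: [0.6, 0.2, -0.4]
opening: 0.0188
grip_force: 47.2
t 12.9 tcp [0.5408 0.1253 0.1641] axes x [-0.004  1.     0.   ] y [0.643 0.002 0.766] z [ 0.765  0.003 -0.643] open 0.018786355606723943 47.155171036720276 [ 0.6  0.2 -0.4]
shift rows [-0.178 -3.183  2.64 ]
[ 0.15006462 -0.53631305  2.38731787 -0.26611701  0.43764107  0.33687783]
```

```bash
python3 -m jog '[[0,0,0,-0.03,-0.8,0.66,-1],[0,0,0,-0.03,-0.8,0.66,-1],[0,0,0,-0.03,-0.8,0.66,-1],[0,0,0,-0.03,-0.8,0.66,-1],[0,0,0,0,0,0,-1]]' >/dev/null
python3 -m jog '[[0,0,0,0,-0.13,0.11,-1],[0,0,0,0,-0.13,0.11,-1],[0,0,0,0,0,0,-1]]'
python3 -m jog '[[0,0,0,0,-0.1,0.08,-1],[0,0,0,0,0,0,-1]]'
```

```text
t: 13.9
tool_pos: [0.5417, 0.1207, 0.0389]
tool_rot: [1.698, 1.699, 0.794]
contact_force: [0.3, 0.8, -0.8]
opening: 0.0188
grip_force: 47.1
t: 14.15
tool_pos: [0.5404, 0.1201, 0.0351]
tool_rot: [1.699, 1.702, 0.793]
contact_force: [-0.3, 0.2, -1.2]
opening: 0.0189
grip_force: 47.1
```

```bash
python3 -m jog '[[0,0,0,0,-0.1,0.08,-1],[0,0,0,0,-0.08,0.06,-1],[0,0,0,0,0,0,-1]]'
python3 -m jog '[[0,0,0,0,-0.06,0.05,-1],[0,0,0,0,0,0,-1]]'
```

```text
t: 14.52
tool_pos: [0.5391, 0.1186, 0.0303]
tool_rot: [1.703, 1.708, 0.791]
contact_force: [0.0, 0.5, -0.2]
opening: 0.019
grip_force: 47.1
t: 14.78
tool_pos: [0.539, 0.1182, 0.0291]
tool_rot: [1.703, 1.71, 0.791]
contact_force: [-1.1, 0.3, -0.7]
opening: 0.0188
grip_force: 47.1
```

```bash
python3 -m jog '[[0,0,0,0,-0.06,0.05,-1],[0,0,0,0,0,0,-1]]'|head -4
python3 -m jog '[[0,0,0,0,-0.06,0.05,-1],[0,0,0,0,0,0,-1]]'|head -4
python3 -c "
from h import *
s=snap('side','s5')['img'];print(status.get_obs()['wrist_torque']);u=proj(ld('s5'),[.54,.12,.02])[0].astype(int);print(u)
a=s[u[1]-45:u[1]+45,u[0]-60:u[0]+60][:,:,::-1]
c=snap('scene','c5')['img'];u=proj(ld('c5'),[.54,.12,.02])[0].astype(int)
b=c[u[1]-45:u[1]+45,u[0]-60:u[0]+60][:,:,::-1]
cv2.imwrite('pics/c5z.png',cv2.resize(np.hstack([a,b]),(800,300),interpolation=cv2.INTER_CUBIC))"
```

```text
t: 15.02
tool_pos: [0.5388, 0.1177, 0.0278]
tool_rot: [1.704, 1.711, 0.791]
contact_force: [0.2, 1.0, -0.7]
t: 15.28
tool_pos: [0.5386, 0.1172, 0.0265]
tool_rot: [1.705, 1.713, 0.791]
contact_force: [1.2, -0.2, 0.4]
[-0.00121212  0.45694937  0.00421092]
[261 241]
```

View pics/c5z.png

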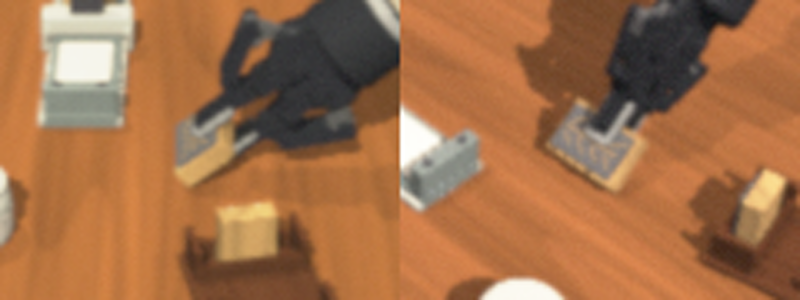

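```bash
python3 -m jog '[[0,0,0,0,-0.06,0.05,-1],[0,0,0,0,0,0,-1]]'|head -4
python3 -m jog '[[0,0,0,0,-0.04,0.04,-1],[0,0,0,0,0,0,-1]]'|head -4
python3 -c "
from h import *
s=status.get_obs();print(s['q'],s['wrist_torque'],s['effort'])"
```

```text
t: 15.62
tool_pos: [0.5384, 0.1168, 0.0252]
tool_rot: [1.706, 1.714, 0.791]
contact_force: [0.1, -0.4, -0.6]
t: 15.88
tool_pos: [0.5384, 0.1165, 0.0243]
tool_rot: [1.707, 1.715, 0.791]
contact_force: [-0.9, 0.4, -0.0]
[ 0.12195189 -0.20158629  2.43216339 -1.02360048  0.10116636  1.0986799 ] [-0.00056889  0.46560523  0.04952549] [-1.23439432e-02 -2.00558227e+01 -2.89264780e+01 -2.27107666e-01
 -1.15074422e+00 -3.17215396e-03]
```

Joint 4 is at its limit, because joint 5 is near zero. I'll back off the tilt to 40° before releasing.

```bash
python3 -m jog '[[0,0,0,0,0.3,-0.26,-1],[1,0,0,0,0,0,-1],[1,0,0,0,0,0,-1],[0,0,0,0,0,0,-1],[0,0,0,0,0,0,-1]]'|head -4
python3 -c "
from h import *
delta([.54,.12,.029]);s=status.get_obs();print(s['q'],s['wrist_torque'])"
```

```text
t: 16.5
tool_pos: [0.5387, 0.1132, 0.036]
tool_rot: [1.8, 1.799, 0.674]
contact_force: [0.0, -0.6, -1.2]
t 16.5 tcp [0.5387 0.1132 0.036 ] axes x [ 0.003  1.    -0.005] y [0.75  0.001 0.661] z [ 0.661 -0.006 -0.75 ] open 0.018712719047148326 47.12272882461548 [ 0.  -0.6 -1.2]
shift rows [ 0.227 -0.121  0.202]
[ 0.11294112 -0.23590468  2.37061143 -0.27550958  0.29914191  0.34738739] [ 0.0125616   0.37145083 -0.03222398]
```

Healthy joints again. Lower to contact at about z 0.0256.

```bash
python3 -m jog '[[0,0,0,0.1,-0.15,0.17,-1],[0,0,0,0,0,0,-1]]'|head -4
python3 -m jog '[[0,0,0,0,-0.05,0.06,-1],[0,0,0,0,0,0,-1]]'|head -4
python3 -m jog '[[0,0,0,0,-0.04,0.04,-1],[0,0,0,0,0,0,-1]]'|head -4
python3 -c "
from h import *
s=status.get_obs();print(s['q'],s['wrist_torque'])"
```

```text
t: 16.75
tool_pos: [0.5376, 0.1163, 0.0279]
tool_rot: [1.801, 1.801, 0.672]
contact_force: [-0.2, 1.0, -0.7]
t: 17.0
tool_pos: [0.539, 0.1163, 0.0271]
tool_rot: [1.801, 1.799, 0.674]
contact_force: [-0.2, -0.8, -0.1]
t: 17.25
tool_pos: [0.5391, 0.1164, 0.0256]
tool_rot: [1.8, 1.799, 0.674]
contact_force: [0.1, -0.5, 0.2]
[ 0.12083188 -0.2038497   2.36755318 -0.31938754  0.27321079  0.39803534] [ 0.05244797  0.40155037 -0.02496425]
```

```bash
python3 -m jog '[[0,0,0,0,0,0,-0.25],[0,0,0,0,0,0,-0.25],[0,0,0,0,0,0,-0.25]]'|head -5
python3 -m jog '[[0,0,0,0,-0.5,-0.5,-0.25],[0,0,0,0,-0.6,-0.66,-0.25],[0,0,0,0,-0.4,-0.8,-0.25],[0,0,0,0,0,-1,-0.25],[0,0,0,0,0,-1,-0.25]]'
python3 -m jog '[[0,0,0,0,0,-1,0],[1,0,0,0,0,-1,0.3],[1,0,0,0,0,-1,1],[1,0,0,0,0,0,1],[1,0,0,0,0,0,1]]'
python3 -m jog '[[1,0,0,0,0,0,1],[1,0,0,0,0,0,1],[1,0,0,0,0,0,1],[1,0,0,0,0,0,1],[0,0,0,0,0,0,1]]'
python3 - <<'E'
from h import *
s=status.get_obs();print(s['q'])
delta()
a=snap('scene','c6')['img'];w=snap('wrist','w6')['img']
u=proj(ld('c6'),[.54,.12,.01])[0].astype(int);print(u)
a=cv2.resize(a[u[1]-48:u[1]+48,u[0]-48:u[0]+48],(384,384),interpolation=cv2.INTER_CUBIC)
cv2.imwrite('pics/c6z.png',cv2.resize(np.hstack([a,w[:,:400]])[:,:,::-1],None,fx=1,fy=1))
E
```

```text
t: 17.62
tool_pos: [0.5393, 0.1164, 0.0259]
tool_rot: [1.8, 1.799, 0.675]
contact_force: [-0.1, 0.1, -0.4]
opening: 0.032
t: 18.25
tool_pos: [0.4387, 0.1225, 0.0906]
tool_rot: [1.804, 1.798, 0.669]
contact_force: [0.2, 1.1, 0.5]
opening: 0.0322
grip_force: 0.0
t: 18.88
tool_pos: [0.3894, 0.1277, 0.1615]
tool_rot: [2.026, 2.016, 0.357]
contact_force: [0.3, -0.1, 0.4]
opening: 0.0856
grip_force: 0.0
t: 19.5
tool_pos: [0.3899, 0.1274, 0.1602]
tool_rot: [2.219, 2.203, 0.001]
contact_force: [-0.1, 0.1, 0.4]
opening: 0.0857
grip_force: 0.0
[ 0.14184744 -0.45926373  2.17116991 -0.01165532  1.42026954  0.15109619]
t 19.5 tcp [0.3899 0.1274 0.1602] axes x [ 0.008  1.    -0.01 ] y [ 1.    -0.007  0.011] z [ 0.011 -0.01  -1.   ] open 0.08567638153223042 0.0 [-0.1  0.1  0.4]
[302 223]
```

View pics/c6z.png

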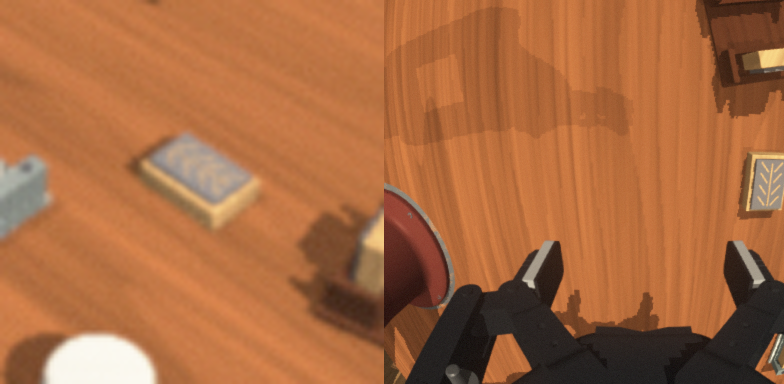

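The block lies flat with the leaf side up, clear of everything; the wrist view has it at about (365–400,150–215). The rest is measured numerically: move above it, then segment the lino from two places.

```bash
python3 -m jog '[[0,0,0,-0.5,1,-0.3,1],[0,0,0,-0.5,1,-0.3,1],[0,0,0,-0.5,1,-0.3,1],[0,0,0,-0.5,1,-0.3,1],[0,0,0,0,0,0,1]]' |head -2
cat >> h.py <<'E'
def seg(fn,z,kind,roi=None):
    d=ld(fn); im=cv2.imread(f'pics/{fn}.png').astype(int); b,g,r=im[...,0],im[...,1],im[...,2]
    if kind=='lino': m=(abs(r-b)<40)&(g>70)&(g<190)
    if kind=='white': m=(np.minimum(b,g)>190)&(r-b<45)
    if kind=='block': m=((abs(r-b)<40)&(g>70)&(g<190))|((g>150)&(r>190)&(r-g<75))
    m=m.astype(np.uint8); m=cv2.morphologyEx(m,cv2.MORPH_CLOSE,np.ones((5,5)))
    if roi is not None: k=np.zeros_like(m); k[roi[1]:roi[3],roi[0]:roi[2]]=1; m*=k
    N,L,st,c=cv2.connectedComponentsWithStats(m)
    for i in range(1,N):
        if st[i,4]<300: continue
        p=np.argwhere(L==i)[:,::-1].astype(float); w=np.array([onz(d,*x,z)[:2] for x in cv2.convexHull(p.astype(np.float32))[:,0]])
        (cx,cy),(a,bb),th=cv2.minAreaRect((w*1000).astype(np.float32))
        print(fn,kind,'px',st[i].tolist(),'ctr mm',round(cx,1),round(cy,1),'size',round(a,1),round(bb,1),'ang',round(th,1))
E
python3 - <<'E'
from h import *
snap('wrist','w7'); delta()
print(proj(ld('w7'),[.53,.12,.02]))
seg('w7',.02,'lino',(0,0,512,240)); seg('w7',.02,'block',(0,0,512,240)); seg('w7',.015,'white',(0,0,512,240))
E
python3 -m jog '[[0,0,0,-1,0.8,0,1],[0,0,0,-0.5,0,0,1],[0,0,0,0,0,0,1]]' |head -2
python3 - <<'E'
from h import *
snap('wrist','w8'); delta()
seg('w8',.02,'lino',(0,0,512,240)); seg('w8',.02,'block',(0,0,512,240)); seg('w8',.015,'white',(0,0,512,240))
E
```

```text
t: 20.23
tool_pos: [0.5094, 0.0663, 0.1993]
t 20.275 tcp [0.5081 0.0669 0.1984] axes x [ 0.008  1.    -0.01 ] y [ 1.    -0.008  0.012] z [ 0.012 -0.01  -1.   ] open 0.08532494300412594 0.0 [-0.2 -0.3 -0.2]
[[276.24934469 115.13724819]]
w7 lino px [400, 33, 40, 49, 808] ctr mm 696.2 188.5 size 39.6 62.9 ang 32.0
w7 lino px [256, 95, 33, 51, 1642] ctr mm 525.6 114.4 size 54.8 35.0 ang 89.4
w7 lino px [331, 166, 64, 74, 1797] ctr mm 638.0 13.1 size 76.0 99.1 ang 0.3
w7 block px [400, 29, 60, 53, 2534] ctr mm 717.1 201.8 size 89.6 64.2 ang 10.5
w7 block px [252, 91, 41, 57, 2235] ctr mm 525.5 115.6 size 61.8 43.3 ang 89.3
w7 block px [331, 166, 64, 74, 3772] ctr mm 638.0 13.0 size 76.0 99.4 ang 0.3
w7 white px [419, 30, 40, 50, 1565] ctr mm 732.8 205.4 size 61.7 63.0 ang 0.9
w7 white px [341, 196, 43, 44, 1626] ctr mm 642.1 -8.2 size 62.4 52.4 ang 89.8
t: 20.65
tool_pos: [0.5307, 0.0218, 0.1984]
t 20.7 tcp [0.5308 0.0223 0.1985] axes x [ 0.007  1.    -0.009] y [ 1.    -0.007  0.01 ] z [ 0.01  -0.009 -1.   ] open 0.08545190130945636 0.0 [-0.7  0.3 -0.7]
w8 lino px [385, 0, 48, 44, 874] ctr mm 699.5 187.1 size 41.8 66.6 ang 45.1
w8 lino px [235, 55, 35, 51, 1741] ctr mm 525.1 114.0 size 54.4 35.8 ang 89.7
w8 lino px [312, 130, 71, 110, 2634] ctr mm 635.8 -7.2 size 80.7 135.4 ang 1.2
w8 block px [385, 0, 61, 44, 2269] ctr mm 717.8 196.3 size 87.8 53.6 ang 11.8
w8 block px [232, 51, 42, 58, 2296] ctr mm 525.6 114.6 size 61.7 43.5 ang 89.3
w8 block px [312, 130, 71, 110, 6063] ctr mm 641.6 -9.6 size 140.3 88.8 ang 89.6
w8 block px [421, 169, 20, 71, 351] ctr mm 759.4 -36.1 size 21.6 103.1 ang 5.5
w8 block px [484, 197, 28, 43, 598] ctr mm 921.1 -65.0 size 75.1 69.8 ang 88.6
w8 white px [402, 0, 43, 38, 1342] ctr mm 732.0 203.2 size 62.2 47.8 ang 12.2
w8 white px [328, 149, 47, 74, 2446] ctr mm 642.4 -9.0 size 52.6 94.3 ang 0.1
```

```bash
python3 -m jog '[[0,0,0,-0.7,0.9,0,1],[0,0,0,-0.7,0.9,0,1],[0,0,0,-0.7,0.9,0,1],[0,0,0,-0.6,0.8,0,1],[0,0,0,0,0,0,1]]' |head -2
cat >> h.py <<'E'
def ortho(fn,z,x0,x1,y0,y1,s=.001):
    d=ld(fn); im=cv2.imread(f'pics/{fn}.png'); xs=np.arange(x0,x1,s); ys=np.arange(y0,y1,s)
    X,Y=np.meshgrid(xs,ys); p=proj(d,np.c_[X.ravel(),Y.ravel(),np.full(X.size,z)]).astype(np.float32)
    return xs,ys,cv2.remap(im,p[:,0].reshape(X.shape),p[:,1].reshape(X.shape),cv2.INTER_LINEAR)
E
python3 - <<'E'
from h import *
snap('wrist','w9'); delta()
for f in('w8','w9'):
    print(f,'lines along x, at y, (blue channel), x from .595 step 2mm, z=.015')
    for y in(.02,0,-.02):
        xs,ys,o=ortho(f,.015,.595,.685,y-.003,y+.003,.002); print(y,o.mean(0)[:,0].astype(int).tolist())
    print('lines along y at x, y from -.11 to .08 step 3mm')
    for x in(.625,.635,.645):
        xs,ys,o=ortho(f,.015,x-.003,x+.003,-.11,.08,.003); print(x,o.mean(1)[:,0].astype(int).tolist())
E
```

```text
t: 21.32
tool_pos: [0.6367, -0.0598, 0.2005]
t 21.375 tcp [ 0.636  -0.0591  0.2005] axes x [ 0.007  1.    -0.009] y [ 1.    -0.007  0.01 ] z [ 0.01  -0.009 -1.   ] open 0.08549994483442713 0.0 [-0.3 -0.1  0.6]
w8 lines along x, at y, (blue channel), x from .595 step 2mm, z=.015
0.02 [66, 54, 47, 65, 126, 131, 99, 126, 130, 118, 116, 223, 234, 234, 236, 237, 236, 237, 236, 239, 238, 238, 238, 237, 237, 239, 239, 239, 240, 241, 240, 239, 237, 198, 153, 152, 188, 156, 82, 73, 71, 70, 69, 71, 73, 73]
0 [68, 70, 58, 73, 174, 197, 115, 145, 154, 146, 131, 227, 237, 238, 239, 237, 237, 236, 236, 236, 237, 238, 239, 240, 240, 241, 241, 239, 239, 238, 238, 239, 237, 211, 160, 157, 192, 171, 84, 74, 73, 72, 71, 72, 75, 77]
-0.02 [71, 71, 58, 73, 169, 187, 111, 143, 156, 153, 140, 224, 234, 236, 238, 238, 237, 233, 237, 240, 238, 239, 237, 236, 237, 238, 238, 238, 238, 238, 236, 237, 237, 210, 160, 159, 193, 163, 81, 76, 74, 71, 70, 75, 77, 76]
lines along y at x, y from -.11 to .08 step 3mm
0.625 [51, 50, 58, 96, 189, 208, 210, 199, 193, 195, 200, 199, 182, 164, 161, 147, 140, 137, 165, 231, 2
[... 1841 characters left out ...]
, 158, 156, 156, 153, 157, 139, 114, 137, 123, 127, 142, 70, 54, 57, 56, 57, 56, 56]
0.635 [50, 60, 78, 78, 79, 81, 82, 65, 64, 65, 66, 68, 191, 199, 163, 157, 139, 140, 177, 233, 233, 234, 232, 235, 236, 234, 234, 234, 235, 238, 238, 232, 234, 234, 235, 235, 236, 235, 236, 236, 236, 237, 239, 236, 212, 160, 160, 156, 159, 157, 158, 144, 111, 142, 141, 144, 145, 76, 58, 61, 61, 59, 60, 59]
0.645 [55, 63, 79, 81, 82, 83, 82, 65, 65, 65, 66, 70, 191, 202, 165, 156, 138, 137, 179, 234, 232, 233, 236, 236, 236, 236, 237, 237, 236, 237, 235, 236, 236, 234, 236, 238, 239, 238, 239, 237, 238, 239, 237, 237, 209, 161, 159, 156, 161, 159, 158, 145, 111, 143, 146, 147, 146, 70, 55, 57, 57, 58, 56, 55]
```

```bash
python3 - <<'E'
from h import *
for y in(.03,.0):
    xs,ys,o=ortho('w9',.015,.595,.685,y-.003,y+.003,.002); print(y,o.mean(0).astype(int).tolist())
xs,ys,o=ortho('w9',.037,.63,.646,.0,.07,.002); print('y z=.037 from 0',o.mean(1).astype(int).tolist())
xs,ys,o=ortho('w9',.036,.63,.646,-.13,-.04,.002); print('y z=.036 from -.13',o.mean(1).astype(int).tolist())
for f in('w8','w9'):
    xs,ys,o=ortho(f,.08,.60,.68,-.10,-.04,.002); print(f,'grip z=.08 y',ys[[0,-1]]); print((o.max(2)).astype(int)[::3,::2])
E
```

```text
0.03 [[60, 106, 176], [62, 107, 178], [64, 109, 180], [65, 110, 181], [61, 103, 167], [85, 110, 138], [127, 148, 158], [99, 117, 122], [93, 108, 112], [92, 108, 112], [100, 118, 125], [154, 180, 195], [158, 184, 200], [158, 183, 199], [155, 182, 198], [156, 183, 198], [156, 182, 198], [160, 186, 201], [159, 187, 202], [157, 184, 199], [158, 184, 200], [158, 184, 200], [159, 185, 201], [157, 183, 199], [157, 184, 199], [157, 184, 199], [160, 186, 201], [160, 186, 202], [158, 184, 199], [156, 183, 199], [156, 183, 199], [157, 184, 200], [157, 185, 200], [124, 146, 155], [105, 122, 125], [126, 146, 147], [154, 177, 179], [204, 229, 234], [187, 219, 233], [81, 127, 194], [75, 126, 198], [73, 123, 196], [71, 119, 191], [69, 116, 186], [67, 113, 184], [70, 117, 189]]
0.0 [[62, 103, 166], [63, 106, 170], [64, 106, 169], [66, 107, 169], [67, 108, 168], [128, 157, 181], [189, 217, 225], [144, 167, 172], [136, 157, 157], [136, 157, 158], [121, 142, 146], [215, 236, 244], [234, 248, 250], [236, 248, 250], [237, 250, 250], [234, 248, 250], [235, 249, 250], [233, 247, 250], [234, 248, 250], [234,
[... 2922 characters left out ...]
7 215 147 143 165 161 166 167 166 184 241 238 232 161 236 180
  178 199 188]
 [167 119 117 150 104 104  97  94  95  97  97 104 180 188 169 111 217 179
  179 197 189]
 [167 121 116 147  98 101  91  97  98  98  98 105 102  98 110 110 176 179
  178 199 186]
 [170 127 226 232 230 234 120 100  99 103 106 104 104 102 192 194 204 219
  186 196 188]
 [171 137 241 242 242 241 168  81  82  85  84  82  83 131 243 243 243 243
  195 198 188]
 [169 196 240 239 233 228 208  86  83  85  86  87  83 219 242 243 243 243
  202 201 187]
 [154 174 240 237 230 230 230 232 230 231 232 232 243 243 244 244 245 245
  189 200 187]
 [158 173 197 205 169 168 169 171 170 168 170 170 168 167 171 169 205 201
  179 199 193]]
```

Two-view results:
- **Block:** centre (0.5255, 0.1145), long axis along y.
- **Packing:** x 0.616–0.661, y -0.056 to 0.044, with the part near the wall in its shadow.
- **Wall:** inner face at y ≈ 0.044.
- **Lock:** about mid-travel.

Go back and regrasp the block by its long edges.

```bash
python3 -m jog '[[0.115,0.1,0,0.98,-0.65,0,1],[0,0,0,0.98,-0.65,0,1],[0,0,0,0.98,-0.65,0,1],[0,0,0,0.98,-0.65,0.5,1],[0,0,0,0.98,-0.65,0.7,1]]' >/dev/null
python3 -m jog '[[0,0,0,0.9,-0.43,1,1],[0,0,0,0,0,1,1],[0,0,0,0,0,0,1],[0,0,0,0,0,0,1]]' |head -2
python3 -c "
from h import *
delta([.5255,.1145,.003])"
```

```text
t: 22.5
tool_pos: [0.5275, 0.1151, 0.1053]
t 22.5 tcp [0.5275 0.1151 0.1053] axes x [ 0.007  1.    -0.001] y [ 1.    -0.007  0.003] z [ 0.003 -0.001 -1.   ] open 0.08536289580212467 0.0 [ 0.3 -0.2 -0. ]
shift rows [-0.019 -0.075  3.411]
```

```bash
python3 -m jog '[[0,0,0,-0.02,-0.06,1,1],[0,0,0,0,0,1,1],[0,0,0,0,0,1,1],[0,0,0,0,0,0.1,1],[0,0,0,0,0,0,1]]' |head -4
python3 -m jog '[[0,0,0,0,0,0.15,1],[0,0,0,0,0,0,1],[0,0,0,0,0,0,1]]' |head -4
python3 -c "
from h import *
delta([.5255,.1145,.003])"
```

```text
t: 23.12
tool_pos: [0.5269, 0.1141, 0.0128]
tool_rot: [2.227, 2.211, 0.003]
contact_force: [0.5, 0.2, 0.3]
t: 23.5
tool_pos: [0.5259, 0.1141, 0.007]
tool_rot: [2.228, 2.212, 0.001]
contact_force: [-0.6, 0.7, -0.4]
t 23.5 tcp [0.5259 0.1141 0.007 ] axes x [ 0.007  1.    -0.001] y [ 1.    -0.007  0.002] z [ 0.002 -0.001 -1.   ] open 0.08527512211486757 0.0 [-0.6  0.7 -0.4]
shift rows [ 0.012 -0.013  0.135]
```

```bash
python3 -m jog '[[0,0,0,0.01,0,0.08,1],[0,0,0,0,0,0,-1],[0,0,0,0,0,0,-1],[0,0,0,0,0,0,-1],[0,0,0,0,0,0,-1]]' 40
python3 -m jog '[[0,0,0,0,0,0,-1],[0,0,0,0,0,-0.3,-1],[0,0,0,0,0,-1,-1],[0,0,0,0,0,-1,-1],[0,0,0,0,0,0,-1]]'
python3 -m jog '[[0,0,-0.08,0,0,-0.3,-1],[0,0,0,0,0,0,-1]]' >/dev/null
python3 -c "
from h import *
delta([.6385,.006,.08])
snap('wrist','w10'); seg('w10',.095,'block',(150,130,370,300))"
```

```text
t: 24.12
tool_pos: [0.5258, 0.1144, 0.0044]
tool_rot: [2.228, 2.212, 0.0]
contact_force: [-0.2, -0.4, 1.1]
opening: 0.0439
grip_force: 42.3
t: 24.75
tool_pos: [0.5277, 0.1147, 0.0764]
tool_rot: [2.225, 2.21, 0.007]
contact_force: [-1.2, -0.1, -0.4]
opening: 0.0435
grip_force: 42.1
t 25.0 tcp [0.5252 0.1145 0.0818] axes x [-0.     1.    -0.001] y [1. 0. 0.] z [ 0.    -0.001 -1.   ] open 0.043717713139034345 42.10423707962036 [ 0.7  0.3 -0.8]
shift rows [-3.616  3.775  0.066]
w10 block px [192, 191, 136, 109, 9832] ctr mm 524.6 119.6 size 71.7 64.5 ang 0.2
w10 block px [345, 253, 25, 28, 577] ctr mm 578.3 107.5 size 14.7 18.1 ang 1.1
```

```bash
python3 -m jog '[[0,0,0,-0.9,0.94,0,-1],[0,0,0,-0.9,0.94,0,-1],[0,0,0,-0.9,0.94,0,-1],[0,0,0,-0.9,0.94,0,-1],[0,0,0,0,0,0,-1]]' >/dev/null
python3 -m jog '[[0,0,0,0,0,0.8,-1],[0,0,0,0,0,0.5,-1],[0,0,0,0,0,0,-1],[0,0,0,0,0,0,-1]]'
python3 -c "
from h import *
delta([.6385,.006,.0195])"
```

```text
t: 26.18
tool_pos: [0.6384, 0.0068, 0.0438]
tool_rot: [2.22, 2.221, 0.0]
contact_force: [1.2, 0.3, -0.1]
opening: 0.0438
grip_force: 42.1
t 26.175 tcp [0.6384 0.0068 0.0438] axes x [-0.     1.    -0.001] y [1.    0.    0.001] z [ 0.001 -0.001 -1.   ] open 0.04379750223600559 42.106255888938904 [ 1.2  0.3 -0.1]
shift rows [-0.024  0.002  0.809]
```

```bash
python3 -m jog '[[0,0,0,-0.02,0,0.4,-1],[0,0,0,0,0,0.25,-1],[0,0,0,0,0,0,-1]]' |head -4
python3 -m jog '[[0,0,0,0,0,0.08,-1],[0,0,0,0,0,0,-1]]' |head -4
python3 -m jog '[[0,0,0,0,0,0.05,-1],[0,0,0,0,0,0,-1]]' |head -4
```

```text
t: 26.55
tool_pos: [0.6374, 0.0059, 0.0226]
tool_rot: [-2.221, -2.221, 0.002]
contact_force: [-0.4, 0.2, -0.3]
t: 26.8
tool_pos: [0.6384, 0.0058, 0.0215]
tool_rot: [2.221, 2.22, -0.0]
contact_force: [1.3, -0.6, -0.8]
t: 27.05
tool_pos: [0.6384, 0.0058, 0.0199]
tool_rot: [2.22, 2.22, -0.0]
contact_force: [0.7, -0.2, -1.0]
```

```bash
python3 -m jog '[[0,0,0,0,0,0.03,-1],[0,0,0,0,0,0,-1]]' |head -4
python3 -m jog '[[0,0,0,0,0,0.02,-1],[0,0,0,0,0,0,-1]]' |head -4
```

```text
t: 27.3
tool_pos: [0.6385, 0.0058, 0.0194]
tool_rot: [2.22, 2.22, -0.0]
contact_force: [-0.3, 0.0, 1.1]
t: 27.55
tool_pos: [0.6385, 0.0058, 0.0194]
tool_rot: [2.22, 2.22, -0.0]
contact_force: [-2.6, 0.1, 4.3]
```

```bash
python3 -m jog '[[0,0,0,0,0,0,0.4],[0,0,0,0,0,0,1],[0,0,0,0,0,0,1],[0,0,0,0,0,-0.3,1],[0,0,0,0,0,-1,1]]' |head -4
python3 -m jog '[[0,0,0,-0.6,0,-1,1],[0,0,0,-0.8,0,-1,1],[0,0,0,-0.8,0,-1,1],[0,0,0,-0.7,0,-0.7,1],[0,0,0,0,0,0,1]]' |head -4
cat > m.py <<'E'
import sys
from h import *
f=sys.argv[1]; snap('wrist',f); delta()
seg(f,.035,'lino',(150,20,370,330))
print('x prof at y=.0,.015 z=.031')
for y in(-.01,.005,.02):
    xs,ys,o=ortho(f,.031,.60,.68,y-.002,y+.002,.002); print(y,o.mean(0).astype(int)[:,[0,2]].tolist())
xs,ys,o=ortho(f,.031,.6185,.6195,-.07,.06,.002); print('y prof x=.619 (margin)',o.mean(1).astype(int)[:,[0,2]].tolist())
E
python3 m.py w11
```

```text
t: 28.18
tool_pos: [0.6366, 0.006, 0.056]
tool_rot: [-2.22, -2.22, 0.005]
contact_force: [0.7, 0.0, 0.3]
t: 28.8
tool_pos: [0.6395, -0.0826, 0.1713]
tool_rot: [2.22, 2.215, 0.004]
contact_force: [0.4, -0.1, -0.7]
t 28.85 tcp [ 0.6385 -0.0814  0.1691] axes x [ 0.001  1.    -0.001] y [ 1.    -0.001  0.002] z [ 0.002 -0.001 -1.   ] open 0.08539998228911069 0.0 [ 0.1  0.5 -0.1]
w11 lino px [222, 30, 75, 126, 5705] ctr mm 639.6 -2.2 size 119.4 71.3 ang 89.9
w11 lino px [228, 162, 61, 126, 2649] ctr mm 638.4 -143.6 size 60.0 149.6 ang 0.0
w11 lino px [150, 241, 21, 48, 317] ctr mm 516.5 -188.3 size 78.2 14.0 ang 61.9
w11 lino px [349, 241, 21, 47, 326] ctr mm 763.0 -189.2 size 13.2 77.5 ang 28.6
x prof at y=.0,.015 z=.031
-0.01 [[56, 166], [54, 162], [57, 166], [64, 145], [170, 212], [178, 210], [119, 138], [81, 100], [93, 183], [89, 182], [104, 134], [112, 134], [112, 134], [115, 156], [124, 206], [125, 186], [125, 149], [125, 147], [125, 156], [121, 223], [126, 155], [126, 149], [124, 153], [126, 192], [127, 205], [126, 167], [126, 151], [126, 151], [126, 175], [128, 237], [124, 202], [1
[... 1160 characters left out ...]
161, 195], [146, 171], [140, 159], [139, 159], [126, 152], [207, 240], [226, 247], [236, 249], [231, 248], [222, 246], [215, 244], [215, 245], [133, 174], [129, 169], [129, 167], [129, 168], [129, 166], [126, 165], [94, 158], [72, 145], [81, 149], [94, 179], [96, 184], [99, 185], [101, 189], [99, 187], [79, 144], [86, 159], [92, 166], [96, 174], [95, 172], [97, 175], [110, 207], [111, 209], [82, 148], [82, 151], [86, 155], [90, 166], [106, 201], [103, 194], [105, 196], [106, 199], [104, 201], [95, 183], [81, 148], [83, 156], [84, 158], [109, 211], [118, 226], [117, 231], [124, 186], [137, 177], [90, 118], [63, 79], [131, 149], [111, 130], [80, 98], [81, 97], [79, 97], [123, 141], [145, 169]]
```

Block sits square on the packing (x 0.616–0.661, y about -0.026 to 0.038). Now take the lock grip by its 30 mm sides.

```bash
python3 -m jog '[[0,0,0,0.03,0,1,0.6],[0,0,0,0.02,0,1,0.6],[0,0,0,0,0,1,0.6],[0,0,0,0,0,1,0.6],[0,0,0,0,0,0,0.6]]' |head -4
python3 -m jog '[[0,0,0,0,0,0.15,0.6],[0,0,0,0,0,0,-1],[0,0,0,0,0,0,-1],[0,0,0,0,0,0,-1],[0,0,0,0,0,0,-1]]' 60
python3 -c "
from h import *
delta()"
```

```text
t: 29.48
tool_pos: [0.6344, -0.0778, 0.0432]
tool_rot: [-2.215, -2.217, 0.008]
contact_force: [-0.5, 0.0, 0.6]
t: 30.1
tool_pos: [0.6395, -0.0798, 0.0456]
tool_rot: [2.219, 2.219, 0.002]
contact_force: [1.2, 1.8, 4.2]
opening: 0.0293
grip_force: 61.3
t 30.1 tcp [ 0.6395 -0.0798  0.0456] axes x [ 0.     1.    -0.001] y [ 1.    -0.     0.004] z [ 0.004 -0.001 -1.   ] open 0.029267852002777334 61.31447911262512 [1.2 1.8 4.2]
```

```bash
python3 -m jog '[[0,0,0,0.25,0,0,-1],[0,0,0,0.3,0,0,-1],[0,0,0,0.3,0,0,-1],[0,0,0,0.25,0,0,-1],[0,0,0,0.15,0,0,-1]]'|head -6
python3 -m jog '[[0,0,0,0.08,0,0,-1],[0,0,0,0.08,0,0,-1],[0,0,0,0,0,0,-1]]'|head -6
```

```text
t: 30.72
tool_pos: [0.6394, -0.0426, 0.0456]
tool_rot: [2.218, 2.219, 0.0]
contact_force: [1.2, -3.6, 6.6]
opening: 0.0288
grip_force: 61.7
t: 31.1
tool_pos: [0.6394, -0.0378, 0.0456]
tool_rot: [2.218, 2.219, 0.001]
contact_force: [0.9, -2.4, 6.3]
opening: 0.0292
grip_force: 61.7
```

```bash
for i in 1; do python3 -m jog '[[0,0,0,0.06,0,0,-1],[0,0,0,0,0,0,-1]]'|sed -n '2p;4p'; python3 -m jog '[[0,0,0,0.05,0,0,-1],[0,0,0,0,0,0,-1]]'|sed -n '2p;4p'; python3 -m jog '[[0,0,0,0.04,0,0,-1],[0,0,0,0,0,0,-1]]'|sed -n '2p;4p'; done
```

```text
tool_pos: [0.6394, -0.0369, 0.0456]
contact_force: [0.5, -5.0, 6.4]
tool_pos: [0.6394, -0.0369, 0.0456]
contact_force: [1.4, -9.4, 5.8]
tool_pos: [0.6394, -0.0369, 0.0456]
contact_force: [1.2, -14.5, 5.2]
```

```bash
cat > n.py <<'E'
import sys
from h import *
f=sys.argv[1]; d=snap('wrist',f)
print('cam',ray(d,256,192)[0].round(3))
for x,z in((.619,.031),(.658,.031),(.6385,.035),(.619,.037),(.6385,.037)):
    xs,ys,o=ortho(f,z,x-.001,x+.001,.02,.07,.001); print(x,z,'y from .02:',[tuple(v) for v in o.mean(1).astype(int)[:,[0,2]].tolist()][::1])
for x,z in((.619,.031),(.6385,.035)):
    xs,ys,o=ortho(f,z,x-.001,x+.001,-.045,-.01,.001); print('near',x,z,[tuple(v) for v in o.mean(1).astype(int)[:,[0,2]].tolist()])
E
python3 n.py w12
```

```text
Traceback (most recent call last):
  File "n.py", line 4, in <module>
    print('cam',ray(d,256,192)[0].round(3))
                ~~~^^^^^^^^^^^
  File "h.py", line 18, in ray
    if d['wrist']:
       ~^^^^^^^^^
KeyError: 'wrist'
```

```bash
sed -i "s/d=snap('wrist',f)/snap('wrist',f); d=ld(f)/" n.py; python3 n.py w12
```

```text
cam [0.638 0.048 0.188]
0.619 0.031 y from .02: [(125, 184), (125, 184), (111, 157), (109, 152), (107, 149), (108, 151), (110, 152), (112, 160), (114, 165), (115, 166), (116, 168), (117, 169), (118, 171), (117, 171), (124, 182), (127, 188), (128, 189), (129, 189), (122, 183), (107, 154), (80, 147), (80, 165), (79, 166), (73, 153), (99, 130), (149, 169), (151, 171), (112, 131), (84, 101), (84, 103), (85, 103), (85, 102), (84, 102), (84, 102), (85, 103), (119, 138), (154, 175), (156, 176), (129, 169), (57, 162), (56, 164), (55, 163), (57, 165), (58, 173), (61, 181), (59, 181), (60, 182), (60, 182), (59, 180), (60, 182)]
0.658 0.031 y from .02: [(139, 244), (139, 244), (138, 242), (138, 243), (137, 243), (138, 243), (138, 242), (138, 242), (137, 243), (138, 243), (138, 242), (138, 243), (138, 243), (139, 244), (138, 244), (137, 244), (137, 245), (138, 244), (129, 237), (93, 183), (87, 178), (87, 180), (86, 179), (83, 172), (93, 131), (152, 172), (158, 178), (132, 154), (91, 113), (87, 109), (87, 109), (86, 108), (85, 106), (86, 107), (88, 107), (116, 136), (157, 177), (157, 179), (133, 
[... 2073 characters left out ...]
), (133, 157), (172, 204), (206, 234), (208, 236), (207, 236), (208, 236), (213, 238), (213, 239), (212, 239), (209, 237), (208, 236), (214, 240), (220, 243), (192, 225), (172, 207), (117, 162), (87, 168), (94, 170), (112, 170), (119, 182), (118, 184), (120, 184), (118, 182), (117, 181), (100, 146)]
near 0.6385 0.035 [(64, 75), (65, 75), (65, 76), (66, 76), (66, 76), (66, 77), (66, 77), (66, 79), (67, 77), (68, 78), (67, 77), (68, 79), (67, 79), (68, 80), (68, 79), (67, 80), (67, 80), (69, 80), (98, 116), (203, 232), (212, 238), (210, 237), (208, 236), (214, 239), (221, 243), (184, 216), (168, 202), (87, 128), (70, 133), (100, 136), (117, 137), (117, 137), (118, 141), (118, 180), (117, 190)]
```

The far end of the block (lino edge at 0.040, so wood at 0.044) meets the wall, and the lock's front face at -0.020 meets the block's near end, at 14.5 N. So the lock is tight; release and withdraw.

```bash
python3 -m jog '[[0,0,0,0,0,0,0.3],[0,0,0,0,0,0,0.7],[0,0,0,0,0,0,0.7],[0,0,0,0,0,-0.5,0.7],[0,0,0,0,0,-1,0.7]]'|sed -n '2p;4p'
python3 -m jog '[[0,0,0,0,0,-1,0.7],[0,0,0,0,0,-1,0.7],[0,0,0,-0.5,0,-1,0.7],[0,0,0,0,0,0,0.7],[0,0,0,0,0,0,0.7]]'|sed -n '2p;4p'
python3 n.py w13 | cut -c1-900 | sed -n '1p;2p;4p;7,8p'
python3 - <<'E'
from h import *
im=snap('scene','c9')['img'].astype(int)[:,:,::-1]; o=cv2.imread('pics/scene0.png').astype(int)
m=(abs(im-o).max(2)>60).astype(np.uint8); N,L,st,c=cv2.connectedComponentsWithStats(m)
print([s.tolist() for s in st[1:] if s[4]>15]); delta()
E
```

```text
tool_pos: [0.6371, -0.0323, 0.0885]
contact_force: [0.4, 0.0, 1.3]
tool_pos: [0.6377, -0.0473, 0.1784]
contact_force: [0.3, -0.4, -1.3]
cam [0.637 0.036 0.321]
0.619 0.031 y from .02: [(113, 180), (110, 177), (104, 167), (91, 143), (91, 142), (91, 144), (93, 146), (99, 149), (102, 152), (103, 158), (110, 173), (112, 175), (110, 174), (110, 176), (112, 181), (114, 184), (116, 185), (116, 185), (109, 169), (97, 150), (85, 153), (75, 159), (73, 156), (68, 137), (84, 123), (124, 146), (140, 161), (120, 141), (94, 114), (82, 102), (79, 99), (79, 98), (79, 99), (79, 97), (85, 105), (113, 133), (142, 162), (144, 168), (101, 159), (61, 157), (54, 157), (53, 158), (52, 158), (54, 159), (58, 172), (55, 172), (57, 173), (58, 175), (56, 174), (56, 173)]
0.6385 0.035 y from .02: [(127, 196), (125, 195), (126, 195), (126, 195), (127, 196), (126, 196), (128, 197), (128, 199), (127, 198), (126, 195), (125, 195), (126, 196), (126, 196), (126, 196), (127, 195), (127, 190), (128, 173), (128, 156), (128, 151), (125, 151), (101, 157), (81, 162), (78, 162), (71, 142), (85, 124), (125, 147), (141, 161), (1
[... 1228 characters left out ...]
6, 14, 32], [191, 21, 49, 36, 627], [444, 35, 33, 26, 225], [425, 43, 14, 6, 28], [365, 47, 7, 7, 20], [397, 49, 12, 5, 31], [374, 50, 25, 31, 192], [421, 51, 18, 7, 44], [283, 61, 84, 48, 955], [430, 60, 6, 8, 28], [443, 68, 23, 7, 84], [362, 71, 6, 13, 46], [460, 71, 20, 7, 41], [457, 79, 10, 10, 43], [470, 78, 7, 4, 19], [409, 81, 31, 27, 554], [436, 87, 19, 31, 289], [450, 89, 25, 26, 392], [303, 100, 28, 18, 117], [373, 135, 111, 71, 1382], [210, 181, 38, 27, 545], [205, 203, 9, 8, 23], [229, 207, 25, 19, 281], [376, 238, 15, 25, 200]]
t 33.3 tcp [ 0.6372 -0.0471  0.177 ] axes x [-0.  1. -0.] y [ 1.     0.    -0.002] z [-0.002 -0.    -1.   ] open 0.07258426162368194 0.0 [-0.2  0.6 -0.3]
```

```bash
python3 -c "
from station import finish_job
print(finish_job())"
```

```text
the job is handed in; nothing more can be done
None
```

The job is handed in at about 33 s of the 72 s. The long block was laid lino face up on the bench, regrasped by its long edges and set on the packing. The lock was then slid until the block was hard against the end wall (14.5 N at the tool), and released. A before/after scene-camera comparison shows no change where the spare, tin or gouge stand. Joint 4 briefly read -1.0236 against its listed -1.02 limit while tilting, and I backed it off at once.

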